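Lock the microscope into its bench dock

TASK

Lock the microscope into its bench dock: with the fingertips, push a white peg on the yellow slotted disc round until the slot lines up with the steel bar, then push the bar by its red plate through the slot until it is fully home in the blue keeper. Only push: do not lift the bar, and leave the other things on the bench where they stand.

Things in the scene. Friction and masses are not known exactly. Their poses are not given: they have to be found in the camera images.
- dock: fixed grey deck on the bench, 360 x 120 mm, 8 mm thick (x -240 to +120, y -60 to +60), with the lock on it; the cream microscope, 420 mm tall, stands at its +x end (x 150 to 330, y -130 to +130). Origin: on the bench under the disc's axis. Its x axis is level and points the way the bar is pushed, from tail to microscope; z up.
- disc (a joint): angle of the yellow disc in rad, counter-clockwise from above positive. The slot lines up with the bar at 0 and again at pi: either will do. Starts at 0.6 to 2.54, can go from -0.6 to 3.74. No detent or spring: it stays where left, held by friction of 0.06 N m (2 N at a peg). Within about 0.08 rad the bar passes freely.
- disc_slot (a point): centre of the disc's top face, on its axis, 26 mm above the bench; its x axis runs along the slot, its z is up. The disc is yellow, 90 mm across, its halves 17.5 mm thick, cut through by a black-floored slot 22 mm wide along its whole diameter, open at the top.
- peg_a (a point): centre of the top of a white finger peg on the disc, 12 mm thick, 26 mm tall (from 26 to 52 mm above the bench), 30 mm from the disc's axis, square to the slot (towards the slot's +y)
- peg_b (a point): the same on the other half of the disc (towards the slot's -y)
- bar_tip (a point): front end of the loose steel bar's round nose, half-way up it, 17 mm above the bench; x along the bar to the nose. Bar 150 long, 14 wide, 18 tall, underside on the deck 8 mm above the bench. Starts with its tip 58 to 75 mm short of the disc's axis. The disc stops it unless the slot is lined up; fully home its tip is 80 mm beyond that axis.
- bar_push (a point): centre of the back face of the red plate on the bar's tail, 32 mm above the bench, 150 mm behind the tip; the plate is 34 mm wide, 8 mm thick and reaches from 20 to 44 mm above the bench, clear above the guide walls. It is pushed along the bar's +x with 2 to 4 N.
- bar_home (a point): where the bar's tip is when fully home: 17 mm above the bench, 80 mm from the disc's axis along the dock's x. It lies in the blue keeper (dock x 52 to 95 mm, 40 mm wide, 34 mm high), in a 20 mm wide channel with a strap over it and an end wall 1 mm further on.
- dropper: small white dropper bottle with red tip, 34 mm wide, 76 mm tall, origin under its centre; leave alone
- dish: flat clear petri dish, 95 mm across, 17 mm tall, origin under its centre; leave alone
- slidebox: blue plastic slide box, 102 x 42 x 31 mm, origin under its centre, long along its x; leave alone
- beaker: glass beaker, 72 mm across, 90 mm tall, origin under its centre; leave alone
- reagent: brown glass bottle, 56 mm wide, 120 mm tall, origin under its centre; leave alone
- glasses: black safety spectacles standing on the bench, 125 mm wide (y), 130 mm deep (x), 44 mm tall, origin under the bridge; leave alone
- bar: the loose steel bar as a whole, about 0.35 kg; origin under the middle of its length, x towards its nose. It slides on the deck between two dark guide walls (dock x -150 to -52 mm, inner faces at y = -8.5 and +8.5, outer -14.5 and +14.5, tops 17 mm above the bench).
Mind the look-alikes: they are no part of the job. Of the things that look like the bar, the smallest one is meant.

How it is judged:
On the way, in this order (a step that is already met when the one before it is completed fails the run):
1. the disc's slot is lined up with the bar (within 0.12 rad) while the bar's tip has not passed the disc's axis (angle between the x axis of disc_slot and the x axis of dock, either way round below 0.12 rad and x of bar_tip in the frame of dock below 0 m), for 0.2 s.
2. the bar's nose has come out on the far side of the disc (angle between the x axis of disc_slot and the x axis of dock, either way round below 0.12 rad and x of bar_tip in the frame of dock above 0.048 m), for 0.1 s.
At the end, for the whole second after the job is handed in: the bar lies at rest on the deck through the disc's slot, its tip within 7 mm of fully home against the keeper's end wall and within 6 mm of the channel's middle, bar and slot along the dock's x to 0.1 and 0.12 rad (x of bar_tip in the frame of dock between 0.073 and 0.086 m and y of bar_tip in the frame of dock between -0.006 and 0.006 m and z of bar_push in the frame of dock below 0.038 m and angle between the x axis of bar_tip and the x axis of dock, either way round below 0.1 rad and angle between the x axis of disc_slot and the x axis of dock, either way round below 0.12 rad and linear speed of bar below 0.01 m/s); the robot touches nothing.
It fails at once if the bar is lifted (either end more than 15 mm up from the deck) (z of bar_tip in the frame of dock above 0.032 m or z of bar_push in the frame of dock above 0.047 m).
It fails at once if a bystander (dropper, dish, slide box, beaker, brown bottle, spectacles) is moved more than 25 mm (distance of any of dropper, dish, slidebox, beaker, reagent, glasses from where it was at the start of the episode above 0.025 m).
It fails at once if a bystander is tipped over (angle between any of dropper, dish, slidebox, beaker, reagent, glasses's own z axis and vertical above 0.5 rad).
It also fails if it takes over 58 s, if anything falls off the work surface, if the arm or the gripper's body presses on something with over 40 N, if the wrist force passes 120 N, or if a joint passes its speed limit or range.

ROBOT

A 6-joint arm with a two-finger parallel gripper is mounted at the origin on the work surface. World frame = base frame: x ahead of the robot, y to its left, z up, the work surface at z = 0. Lengths are in m, angles in rad, forces in N, time in s.
With the tool pointing down it reaches from about 0.35 to 0.775 m from the base axis. Payload 7.3 kg.
Tool frame: the origin (TCP) lies on the centre line of the jaws, within the pads' length; the fingertips stand 11 mm ahead of it and the grasp point (between the pads) lies 8 mm behind it; y points along the fingers, z is the direction in which the jaws open and shut, and the axes are right-handed (so a half turn about y gives the same grasp; the last joint's range is limited). The gripper opens to 92 mm and grips with 3 to 60 N. Pads are 19 mm wide; open, the fingers measure 130 mm over their backs; the gripper's body (75 mm by 190 mm) begins 47 mm behind the grasp point.
Start: joints at [-1.291, 0.342, 1.524, -0, 1.275, -0.146], TCP at [0.217, -0.478, 0.238] pointing down, gripper open.
Joint ranges: [-2.53, 2.53], [-0.77, 2.02], [0.04, 2.7], [-1, 4.14], [0.28, 2.66], [-3.11, 3.11]. Speed limits (rad/s): [2.57, 2.57, 3.14, 3.14, 3.14, 3.14].

INTERFACE

Orientations are given as [roll, pitch, yaw] about the fixed x, y, z axes, in that order (R = Rz(yaw) Ry(pitch) Rx(roll)).
In Python, from cell import robot, cams gives the robot as it stands.
- The arm moves only by the tool apply_moves, never from a script. Its argument "plan" is a list of rows, each a list of 7 numbers: the shift along the tool's x, y, z in m, then the turn, a rotation vector about the tool's x, y, z in degrees, then the gripper command: -1 is fully open, 1 is shut, values between are in proportion. A call has exactly 5 rows; each row is the pose to reach, as a shift and turn from the pose commanded when the call began, along the tool's axes at that moment; what a row does not reach only later rows make up. A row lasts 1/8 s, in which the tool goes at most 62.5 mm and 10.7 degrees, less where a joint would pass 70% of its speed; a pose out of reach is approached as far as the arm can. A call with a gripper value outside its range is refused whole. The fingers move at their own pace and stop on an object; "squeeze" is the grip in N (left out, the last holds). Time passes only in rows, so rows that repeat a pose let the fingers close, or fill a call up. It gives the time, the measured TCP pose, the force and the opening at its end, in the units of the state.
- robot.observe(): the state, without advancing time (a new reading comes with each control period).
- cams.read_camera(name): name is "scene" or "top"; returns the picture (420x560x3 uint8, blue, green, red); there is no depth.
- cams.calibration(name): a dict with "fx", "fy", "cx", "cy" (pixels), "extrinsics" (4x4, takes a point from world to camera coordinates). Camera axes: x right, y up, looking along -z (the intrinsics and any distortion apply to the point x, -y, -z); pixel columns grow to the right and rows downward; lengths in m; the calibration is good to about 2 mm. A picture is of the moment at which its call begins. calibration takes no time and is no camera call.
- robot.hand_in(): hands the job in, once; it reports no verdict.
The state is a dict: "time": time; "qpos": joint angles; "qvel": joint speeds; "joint_efforts": joint torques, N m; "tool_pos": TCP position; "tool_rot": TCP orientation; "contact_force": force on the tool from outside, world axes, zero at the start; "torque": the same for the moment, N m; "opening": finger opening in m.
Only numpy, scipy, OpenCV 4.12 (cv2) and the standard library are available. Lean on these libraries where they do the work, as an engineer would, in place of code of your own. Each camera call takes 0.05 s, during which the arm holds its last target. There are 200 camera calls.

## Working session

There is one attempt and no reset: what is moved stays moved. The work goes in short steps, Python scripts to look and compute and a tool call to move; the robot and the scene stay as the last step left them, time stands still between calls to the robot, and variables do not carry over. Pictures are saved under pics/ and viewed, about 8 in all and at most 12, crops included, and the job is handed in when it is done.

Besides the shell and the picture viewer there is one more tool, called as a command line: name --pt "numbers of a row" for each row, then --argument value for the rest. apply_moves: Moves the arm, as the interface text tells. Its arguments: {"type":"object","properties":{"plan":{"type":"array","items":{"type":"array","items":{"type":"number"}}},"squeeze":{"type":"number"}},"required":["plan"]}

```bash
ls; mkdir -p pics; python3 - <<'E'
from cell import robot,cams
import cv2,numpy as np
for n in("scene","top"):
    cv2.imwrite(f"pics/{n}0.png",cams.read_camera(n)); c=cams.calibration(n);print(n,c)
print(robot.observe())
E
```

```text
pics
scene {'fx': 467.9599511442108, 'fy': 467.9599511442108, 'cx': 275.08809772931585, 'cy': 208.36970891698613, 'extrinsics': array([[ 0.58815589,  0.80857363, -0.01677282, -0.25628889],
       [-0.42543374,  0.326965  ,  0.84386019,  0.21741137],
       [ 0.68780723, -0.48918562,  0.5363009 , -1.59960404],
       [ 0.        ,  0.        ,  0.        ,  1.        ]])}
top {'fx': 402.718618229719, 'fy': 402.718618229719, 'cx': 284.6078978764805, 'cy': 208.778469496996, 'extrinsics': array([[-0.00674479, -0.99990923,  0.01166368, -0.10111752],
       [ 0.99192259, -0.00521255,  0.12673754, -0.55250087],
       [-0.12666524,  0.01242429,  0.99186771, -1.05992048],
       [ 0.        ,  0.        ,  0.        ,  1.        ]])}
{'time': 0.1, 'qpos': array([-1.29101115e+00,  3.42640367e-01,  1.52492578e+00, -1.22409148e-05,
        1.27538706e+00, -1.45996902e-01]), 'qvel': array([ 0.00058559, -0.00063598, -0.00373058, -0.00044287, -0.00133654,
        0.0012506 ]), 'joint_efforts': array([ 1.82896631e-03, -4.32006061e+01, -2.44694799e+01,  7.18412292e-02,
        5.26040629e-02, -4.29266777e-05]), 'tool_pos': array([ 0.21676396, -0.47778029,  0.23711953]), 'tool_rot': array([-1.57214411e+00,  1.86350663e-04, -2.71580713e+00]), 'contact_force': array([ 0.38611447, -0.01774058, -0.39376811]), 'torque': array([ 0.03585425,  0.01608611, -0.00988725]), 'opening': 0.09204842789807269}
```

View pics/top0.png

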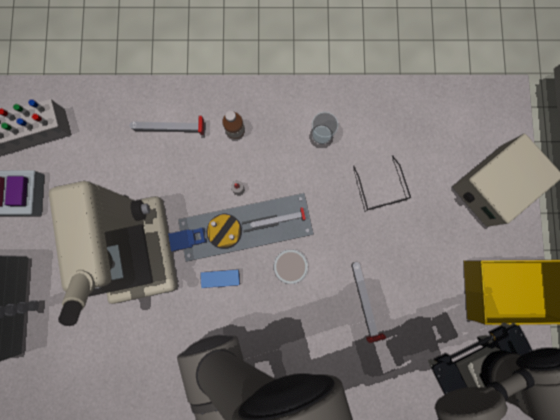

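View pics/scene0.png

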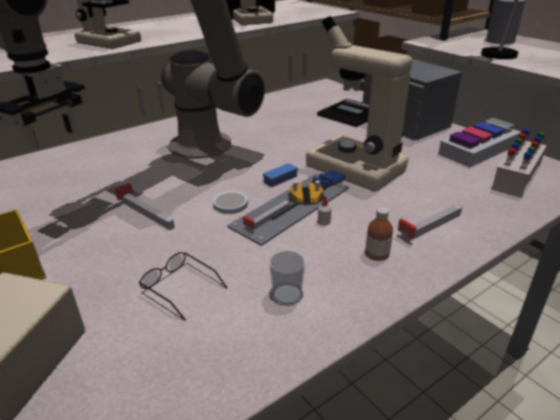

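Top view: the dock is at about (245,228), with the disc at (224,231), bar candidate A from (245,225) to the red plate at (304,214), and the keeper at (185,241). Look-alikes are bars B at (168,126) and C at (367,300), both larger and off the dock. A fits, as it is the smallest and lies in the dock's guides. I'll confirm with an enlarged crop.

```bash
python3 - <<'E'
import cv2
im=cv2.imread("pics/top0.png")[180:300,165:325]
cv2.imwrite("pics/crop0.png",cv2.resize(im,None,fx=5,fy=5,interpolation=cv2.INTER_CUBIC))
E
```

```text
(no output)
```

View pics/crop0.png

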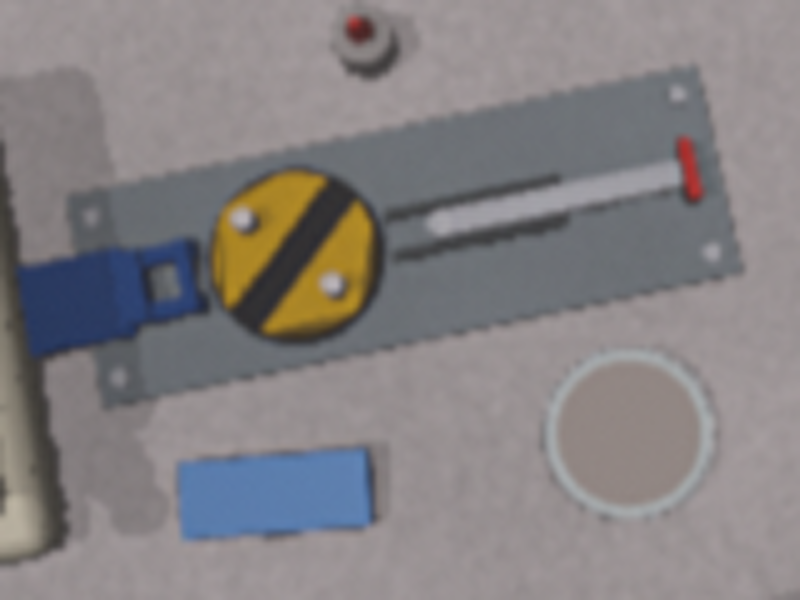

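The crop confirms bar A in the guides: nose at (428,221), red plate at (691,168), white pegs at (243,218) and (333,285). The slot runs from (262,325) to (335,183), and the deck corners are visible.

```bash
cat > h.py <<'E'
import numpy as np
from cell import robot,cams
def ray(n,u,v,z):
    c=cams.calibration(n);E=c["extrinsics"];R,t=E[:3,:3],E[:3,3]
    d=R.T@np.array([(u-c["cx"])/c["fx"],-(v-c["cy"])/c["fy"],-1]);o=-R.T@t
    return o+d*(z-o[2])/d[2]
def crop(u,v,z,n="top",x0=165,y0=180,s=5): return ray(n,(u+.5)/s-.5+x0,(v+.5)/s-.5+y0,z)
E
python3 - <<'E'
from h import *
np.set_printoptions(precision=4,suppress=True)
C=[crop(*p,.008)[:2] for p in[(70,195),(697,66),(743,268),(105,408)]]
print(C,[np.linalg.norm(C[i]-C[i-1]) for i in range(4)])
X=(C[0]+C[3]-C[1]-C[2]);yaw=np.arctan2(X[1],X[0]);ex=np.array([np.cos(yaw),np.sin(yaw)]);ey=np.array([-ex[1],ex[0]])
O=sum(C)/4+.06*ex
P=[crop(*p,.052)[:2] for p in[(243,218),(333,285)]]
O2=sum(P)/2
print("yaw",yaw,"O deck",O,"O pegs",O2)
for nm,p in dict(pa=P[0],pb=P[1],s1=crop(262,325,.008)[:2],s2=crop(335,183,.02)[:2],tip=crop(428,221,.02)[:2],plate=crop(693,168,.044)[:2]).items():
    d=p-O2;print(nm,p,"dock",d@ex,d@ey)
for nm,p in dict(dropper=crop(358,30,.07),box=crop(275,492,.031),dish=crop(630,433,.017)).items():
    d=p[:2]-O2;print(nm,p,"dock",d@ex,d@ey)
E
```

```text
[array([0.5295, 0.1894]), array([ 0.6003, -0.1595]), array([ 0.4868, -0.1836]), array([0.4122, 0.1672])] [np.float64(0.1193748744923665), np.float64(0.35598951923202), np.float64(0.11606819670988955), np.float64(0.3585575206974219)]
yaw 1.7756974792020874 O deck [0.495  0.0621] O pegs [0.4941 0.062 ]
pa [0.5121 0.0861] dock 0.019942567507155843 -0.022499712853443595
pb [0.4762 0.0379] dock -0.019942567507155843 0.022499712853443595
s1 [0.457  0.0821] dock 0.027149671980658777 0.03230811367413835
s2 [0.5341 0.0413] dock -0.02848560833600913 -0.034893726977560165
tip [ 0.5128 -0.0099] dock -0.07426514464248206 -0.003668828376572817
plate [ 0.5385 -0.1544] dock -0.22096001532768655 0.0005598306034700796
dropper [0.6101 0.0239 0.07  ] dock -0.06094837542537274 -0.10580157471963611
box [0.3672 0.0703 0.031 ] dock 0.033889463149267836 0.1226406189370108
dish [ 0.3968 -0.1199  0.017 ] dock -0.15833640422606923 0.13229195505787128
```

apply_moves --pt "-0.046 0 -0.033 0 -7.7 0 0.22" --pt "-0.093 0 -0.066 0 -15.5 0 0.22" --pt "-0.14 0 -0.099 0 -23.2 0 0.22" --pt "-0.186 0 -0.132 0 -31 0 0.22" --pt "-0.233 0 -0.165 0 -38.7 0 0.22" --squeeze 20

```text
time: 0.72
tool_pos: [0.3614, -0.2299, 0.2376]
tool_rot: [-1.571, 0.0, -2.036]
contact_force: [0.1, -0.3, 1.3]
opening: 0.0461
```

```bash
cat >> h.py <<'E'
from scipy.spatial.transform import Rotation as Ro
O=np.array([.4945,.062]);Y=1.776
ex=np.array([np.cos(Y),np.sin(Y)]);ey=np.array([-ex[1],ex[0]])
def goto(x,y,z):
    s=robot.observe();R=Ro.from_euler("xyz",s["tool_rot"]);p=s["tool_pos"];d=p[:2]-O
    T=np.append(O+x*ex+y*ey,z);G=Ro.from_euler("xyz",[-np.pi/2,0,Y-np.pi])
    print("t",s["time"],"dock now",(d@ex).round(4),(d@ey).round(4),p[2].round(4),"F",s["contact_force"].round(1),"op",s["opening"])
    print("shift",R.inv().apply(T-p).round(4),"turn",np.degrees((R.inv()*G).as_rotvec()).round(2))
E
python3 -c "
from h import *
goto(-.048,0,.12)"
```

```text
t 0.725 dock now -0.2587 0.1898 0.2376 F [ 0.1 -0.3  1.3] op 0.046086817061733024
shift [-0.283   0.1176  0.0177] turn [  0.   -38.43  -0.  ]
```

apply_moves --pt "-0.057 0.024 0.0035 0 -7.7 0 0.22" --pt "-0.113 0.047 0.007 0 -15.4 0 0.22" --pt "-0.17 0.07 0.0105 0 -23 0 0.22" --pt "-0.226 0.094 0.014 0 -30.7 0 0.22" --pt "-0.283 0.118 0.0177 0 -38.4 0 0.22"

```text
time: 1.35
tool_pos: [0.5054, 0.0145, 0.1188]
tool_rot: [-1.571, -0.0, -1.366]
contact_force: [0.3, -0.1, 0.9]
opening: 0.0355
```

```bash
python3 -c "
from h import *
import cv2
goto(-.048,0,.045)
im=cams.read_camera('scene')[130:250,220:380]
cv2.imwrite('pics/s1.png',cv2.resize(im,None,fx=5,fy=5,interpolation=cv2.INTER_CUBIC))"
```

```text
t 1.35 dock now -0.0488 -0.001 0.1188 F [ 0.3 -0.1  0.9] op 0.035457213213895854
shift [-0.0008  0.0738 -0.001 ] turn [ 0.01 -0.    0.01]
```

View pics/s1.png

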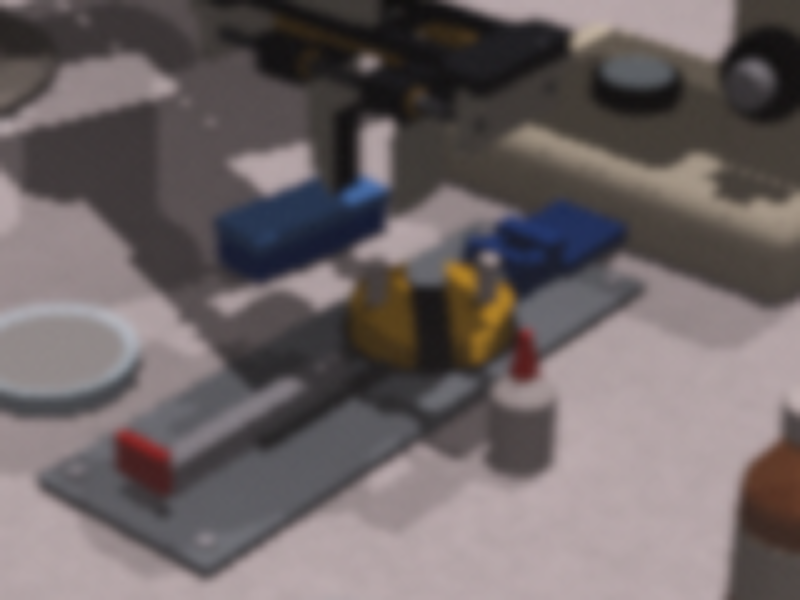

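The gripper hangs clear above the disc (430,320); the pegs are at (375,280) and (488,262), and the dropper at (522,420) stands clear. I'm descending behind peg_a.

apply_moves --pt "0 0.02 -0.001 0 0 0 0.22" --pt "0 0.04 -0.001 0 0 0 0.22" --pt "0 0.06 -0.001 0 0 0 0.22" --pt "0 0.072 -0.001 0 0 0 0.22" --pt "0 0.072 -0.001 0 0 0 0.22"

```text
time: 2.02
tool_pos: [0.5032, 0.0125, 0.047]
tool_rot: [-1.573, 0.001, -1.37]
contact_force: [-0.6, -1.2, 0.5]
opening: 0.0357
```

apply_moves --pt "-0.003 0 0 0 0 0 0.22" --pt "-0.006 0 0 0 0 0 0.22" --pt "-0.009 0 0 0 0 0 0.22" --pt "-0.012 0 0 0 0 0 0.22" --pt "-0.016 0 0 0 0 0 0.22"

```text
time: 2.65
tool_pos: [0.5, 0.0274, 0.0478]
tool_rot: [-1.572, -0.002, -1.368]
contact_force: [-4.7, -13.9, 3.7]
opening: 0.0356
```

```bash
python3 -c "
from h import *
import cv2
goto(-.0155,0,.046)
im=cams.read_camera('scene')[150:230,260:368]
goto(-.0155,0,.046)
cv2.imwrite('pics/s2.png',cv2.resize(im,None,fx=7,fy=7,interpolation=cv2.INTER_CUBIC))"
```

```text
t 2.65 dock now -0.035 0.0017 0.0478 F [ -4.7 -13.9   3.7] op 0.03562910960700047
shift [-0.0195  0.0018  0.0016] turn [ 0.1  -0.16  0.11]
t 2.7 dock now -0.0349 0.0021 0.0478 F [-2.7 -7.2  3.5] op 0.035826281952053375
shift [-0.0194  0.0017  0.0021] turn [ 0.16 -0.14  0.11]
```

View pics/s2.png

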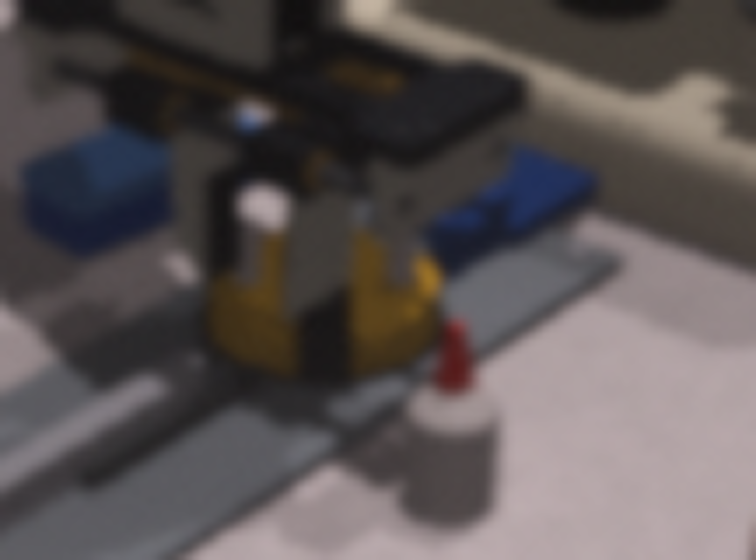

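Force on the tool points outward (+y in dock), so the finger's inner corner is meeting peg_a. I'll back off, narrow the opening and re-centre.

apply_moves --pt "0.006 0 0 0 0 0 0.22" --pt "0.012 0 0 0 0 0 0.22" --pt "0.012 0.001 0.002 0 0 0 0.39" --pt "0.012 0.001 0.002 0 0 0 0.39" --pt "0.012 0.001 0.002 0 0 0 0.39"

```text
time: 3.32
tool_pos: [0.5049, 0.017, 0.0466]
tool_rot: [-1.571, 0.0, -1.37]
contact_force: [-0.7, -0.3, 0.5]
opening: 0.0279
```

```bash
python3 -c "
from h import *
goto(-.0155,0,.046)"
```

```text
t 3.325 dock now -0.0462 -0.001 0.0466 F [-0.7 -0.3  0.5] op 0.0279473502538502
shift [-0.0307  0.0006 -0.0011] turn [ 0.01 -0.25 -0.  ]
```

apply_moves --pt "-0.004 0 0 0 0 0 0.39" --pt "-0.008 0 0 0 0 0 0.39" --pt "-0.012 0 0 0 0 0 0.39" --pt "-0.015 0 0 0 0 0 0.39" --pt "-0.018 0 0 0 0 0 0.39"

```text
time: 3.95
tool_pos: [0.4995, 0.0332, 0.0463]
tool_rot: [-1.575, -0.002, -1.368]
contact_force: [-5.1, -8.5, 0.8]
opening: 0.0278
```

```bash
python3 -c "
from h import *
import cv2
cv2.imwrite('pics/t3.png',cv2.resize(cams.read_camera('top')[190:270,180:287],None,fx=7,fy=7,interpolation=cv2.INTER_CUBIC))
goto(-.0155,0,.046)"
```

```text
t 4.0 dock now -0.0286 0.0008 0.0463 F [-3.6 -6.6  0.7] op 0.028243237774503153
shift [-0.0131  0.0003  0.0007] turn [ 0.23 -0.18  0.06]
```

View pics/t3.png

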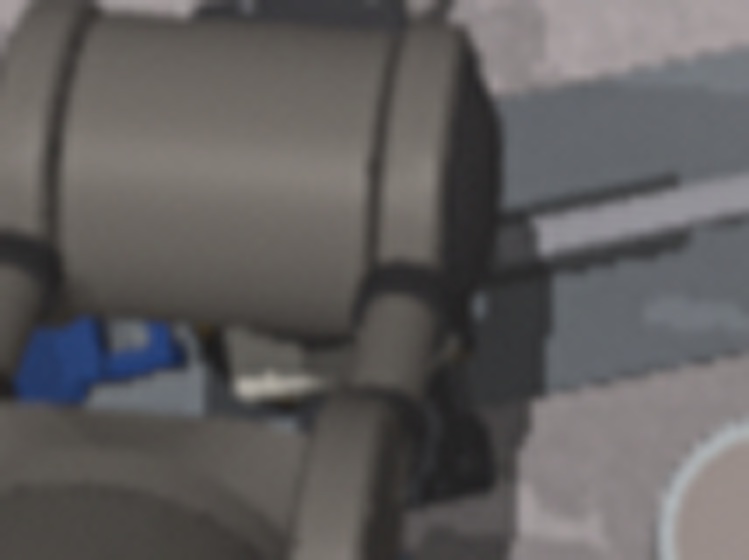

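apply_moves --pt "-0.002 0 0 0 0 0 0.39" --pt "-0.004 0 0 0 0 0 0.39" --pt "-0.006 0 0 0 0 0 0.39" --pt "-0.008 0 0 0 0 0 0.39" --pt "-0.008 0 0 0 0 0 0.39"

```text
time: 4.62
tool_pos: [0.4997, 0.0425, 0.0467]
tool_rot: [-1.571, -0.0, -1.37]
contact_force: [-0.9, -2.1, -1.0]
opening: 0.0281
```

```bash
python3 -c "
from h import *
import cv2
cv2.imwrite('pics/s4.png',cv2.resize(cams.read_camera('scene')[150:230,260:368],None,fx=7,fy=7,interpolation=cv2.INTER_CUBIC))
goto(-.0155,0,.046)"
```

```text
t 4.675 dock now -0.0202 -0.0013 0.0468 F [-0.9 -1.5 -0. ] op 0.027682915593583067
shift [-0.0047  0.0008 -0.0014] turn [-0.03 -0.26  0.  ]
```

View pics/s4.png

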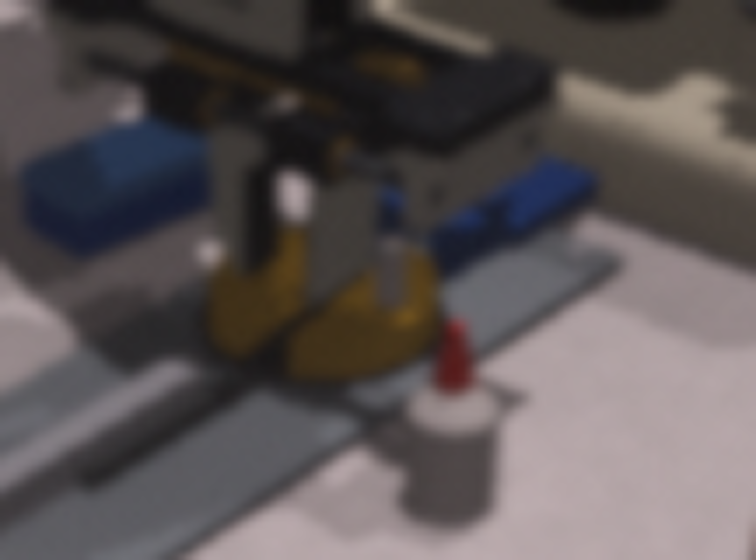

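The disc is turning: the slot mouth at (265,360) is nearly in line with the guide channel, with peg_a at (293,195) and peg_b at (390,270). I'll continue in small steps until both pegs touch.

apply_moves --pt "-0.001 0 -0.001 0 0 0 0.39" --pt "-0.002 0 -0.001 0 0 0 0.39" --pt "-0.003 0 -0.001 0 0 0 0.39" --pt "-0.003 0 -0.001 0 0 0 0.39" --pt "-0.003 0 -0.001 0 0 0 0.39"

```text
time: 5.3
tool_pos: [0.4983, 0.0452, 0.0467]
tool_rot: [-1.571, -0.0, -1.37]
contact_force: [0.6, -0.9, -0.4]
opening: 0.0277
```

apply_moves --pt "-0.001 0 0 0 0 0 0.39" --pt "-0.0015 0 0 0 0 0 0.39" --pt "-0.002 0 0 0 0 0 0.39" --pt "-0.002 0 0 0 0 0 0.39" --pt "-0.002 0 0 0 0 0 0.39"

```text
time: 5.92
tool_pos: [0.4979, 0.0465, 0.0467]
tool_rot: [-1.571, -0.001, -1.37]
contact_force: [1.4, -5.0, -0.6]
opening: 0.028
```

```bash
python3 -c "
from h import *
goto(-.0155,0,.046)"
```

```text
t 5.925 dock now -0.0159 -0.0001 0.0467 F [ 1.4 -5.  -0.6] op 0.02797626618061644
shift [-0.0004  0.0007 -0.0002] turn [ 0.   -0.26  0.05]
```

apply_moves --pt "-0.0005 0 0 0 0 0 0.39" --pt "-0.001 0 0 0 0 0 0.39" --pt "-0.001 0 0 0 0 0 0.39" --pt "-0.001 0 0 0 0 0 0.39" --pt "-0.001 0 0 0 0 0 0.39"

```text
time: 6.55
tool_pos: [0.4979, 0.0467, 0.0468]
tool_rot: [-1.571, -0.002, -1.37]
contact_force: [0.9, -9.7, -1.0]
opening: 0.028
```

Blocked at 9.7 N without movement, so both pegs are in contact. I'll back off, rise and go behind the red plate.

apply_moves --pt "0.006 0 0 0 0 0 0.39" --pt "0.014 -0.01 0 0 0 0 0.39" --pt "0.03 -0.05 0 0 0 0 1" --pt "0.07 -0.07 0 0 0 0 1" --pt "0.12 -0.07 0 0 0 0 1"

```text
time: 7.18
tool_pos: [0.5228, -0.0704, 0.1195]
tool_rot: [-1.567, -0.002, -1.369]
contact_force: [1.8, 0.9, -0.8]
opening: 0.003
```

apply_moves --pt "0.05 0 0 0 0 0 1" --pt "0.1 0 0 0 0 0 1" --pt "0.114 0 0 0 0 0 1" --pt "0.114 0 0 0 0 0 1" --pt "0.114 0 0 0 0 0 1"

```text
time: 7.8
tool_pos: [0.5439, -0.1798, 0.1168]
tool_rot: [-1.571, 0.001, -1.369]
contact_force: [-0.7, -0.1, 0.9]
opening: 0.0006
```

```bash
python3 -c "
from h import *
import cv2
cv2.imwrite('pics/t5.png',cv2.resize(cams.read_camera('top')[180:300,165:325],None,fx=5,fy=5,interpolation=cv2.INTER_CUBIC))
goto(-.248,0,.037)"
```

```text
t 7.85 dock now -0.2468 0.0008 0.1168 F [-0.2 -0.6  1. ] op 0.00033490072748366327
shift [0.0013 0.0798 0.0009] turn [ 0.02 -0.18 -0.04]
```

View pics/t5.png

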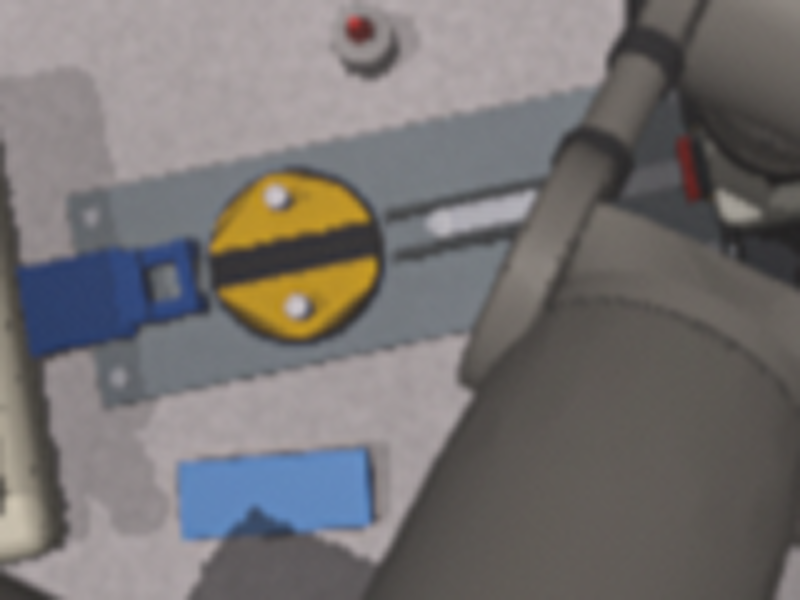

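The slot now runs from (212,270) to (380,240) with pegs at (277,196) and (297,306), closely parallel to the dock edges. I'll check the angle numerically while lowering behind the plate.

```bash
python3 -c "
from h import *
a=crop(277,196,.052)[:2];b=crop(297,306,.052)[:2];v=b-a
print(np.arctan2(v@ey,v@ex)-np.pi/2, (a+b)/2)"
```

```text
-0.013646545760771955 [0.49446675 0.062554  ]
```

apply_moves --pt "0.002 0.02 0.001 0 0 0 1" --pt "0.002 0.04 0.001 0 0 0 1" --pt "0.002 0.06 0.001 0 0 0 1" --pt "0.002 0.078 0.001 0 0 0 1" --pt "0.002 0.078 0.001 0 0 0 1"

```text
time: 8.48
tool_pos: [0.5447, -0.1814, 0.0377]
tool_rot: [-1.573, 0.002, -1.369]
contact_force: [0.4, 0.2, -0.1]
opening: 0.0003
```

apply_moves --pt "-0.004 0 0 0 0 0 1" --pt "-0.008 0 0 0 0 0 1" --pt "-0.012 0 0 0 0 0 1" --pt "-0.016 0 0 0 0 0 1" --pt "-0.02 0 0 0 0 0 1"

```text
time: 9.1
tool_pos: [0.542, -0.1638, 0.0391]
tool_rot: [-1.57, -0.002, -1.37]
contact_force: [0.1, -3.1, 1.2]
opening: 0.0003
```

```bash
python3 -c "
from h import *
goto(-.0795,0,.037)"
```

```text
t 9.1 dock now -0.2308 -0.0005 0.0391 F [ 0.1 -3.1  1.2] op 0.0003368979324196059
shift [-0.1513  0.0019 -0.0012] turn [-0.06 -0.26  0.09]
```

apply_moves --pt "-0.008 0.001 0 0 0 0 1" --pt "-0.016 0.001 0 0 0 0 1" --pt "-0.024 0.001 0 0 0 0 1" --pt "-0.032 0.001 0 0 0 0 1" --pt "-0.04 0.001 0 0 0 0 1"

```text
time: 9.72
tool_pos: [0.5335, -0.1237, 0.0378]
tool_rot: [-1.571, -0.0, -1.37]
contact_force: [0.6, -4.2, 3.8]
opening: 0.0008
```

apply_moves --pt "-0.008 0 0 0 0 0 1" --pt "-0.016 0 0 0 0 0 1" --pt "-0.022 0 0 0 0 0 1" --pt "-0.028 0 0 0 0 0 1" --pt "-0.034 0 0 0 0 0 1"

```text
time: 10.35
tool_pos: [0.5267, -0.0906, 0.0377]
tool_rot: [-1.571, -0.0, -1.37]
contact_force: [0.7, -5.0, 3.7]
opening: 0.0003
```

```bash
python3 -c "
from h import *
goto(-.0795,0,.037)"
```

```text
t 10.35 dock now -0.156 -0.0005 0.0377 F [ 0.7 -5.   3.7] op 0.00026987132240399367
shift [-0.0765  0.0007 -0.0008] turn [ 0.01 -0.27  0.  ]
```

apply_moves --pt "-0.006 0 0 0 0 0 1" --pt "-0.012 0 0 0 0 0 1" --pt "-0.018 0 0 0 0 0 1" --pt "-0.024 0 0 0 0 0 1" --pt "-0.03 0 0 0 0 0 1"

```text
time: 10.98
tool_pos: [0.5207, -0.0612, 0.0377]
tool_rot: [-1.571, 0.0, -1.37]
contact_force: [0.7, -4.4, 2.9]
opening: 0.0007
```

apply_moves --pt "-0.006 0 0 0 0 0 1" --pt "-0.012 0 0 0 0 0 1" --pt "-0.018 0 0 0 0 0 1" --pt "-0.024 0 0 0 0 0 1" --pt "-0.03 0 0 0 0 0 1"

```text
time: 11.6
tool_pos: [0.5148, -0.0317, 0.0377]
tool_rot: [-1.571, -0.0, -1.37]
contact_force: [1.2, -3.4, 2.3]
opening: -0.0001
```

```bash
python3 -c "
from h import *
goto(-.0795,0,.037)"
```

```text
t 11.6 dock now -0.0959 -0.0007 0.0377 F [ 1.2 -3.4  2.3] op -5.2073174726297586e-05
shift [-0.0164  0.0007 -0.0008] turn [ 0.01 -0.26  0.  ]
```

apply_moves --pt "-0.003 0 0 0 0 0 1" --pt "-0.006 0 0 0 0 0 1" --pt "-0.009 0 0 0 0 0 1" --pt "-0.012 0 0 0 0 0 1" --pt "-0.014 0 0 0 0 0 1"

```text
time: 12.22
tool_pos: [0.512, -0.0182, 0.0377]
tool_rot: [-1.571, 0.0, -1.37]
contact_force: [0.7, -3.4, 2.3]
opening: 0.0004
```

apply_moves --pt "-0.001 0 0 0 0 0 1" --pt "-0.002 0 0 0 0 0 1" --pt "-0.003 0 0 0 0 0 1" --pt "-0.003 0 0 0 0 0 1" --pt "-0.003 0 0 0 0 0 1"

```text
time: 12.85
tool_pos: [0.5114, -0.0154, 0.0377]
tool_rot: [-1.571, 0.0, -1.37]
contact_force: [0.4, -2.5, 1.8]
opening: 0.0004
```

```bash
python3 -c "
from h import *
goto(-.0795,0,.037)"
```

```text
t 12.85 dock now -0.0792 -0.0008 0.0377 F [ 0.4 -2.5  1.8] op 0.00040470718473733375
shift [ 0.0003  0.0007 -0.0008] turn [ 0.01 -0.26 -0.01]
```

No end stop felt yet, so I'll go on to the wall in 1 mm steps.

apply_moves --pt "-0.0005 0 0 0 0 0 1" --pt "-0.001 0 0 0 0 0 1" --pt "-0.0015 0 0 0 0 0 1" --pt "-0.0015 0 0 0 0 0 1" --pt "-0.0015 0 0 0 0 0 1"

```text
time: 13.48
tool_pos: [0.5116, -0.0151, 0.0377]
tool_rot: [-1.57, -0.002, -1.37]
contact_force: [1.1, -9.0, 0.4]
opening: 0.0001
```

apply_moves --pt "-0.0005 0 0 0 0 0 1" --pt "-0.001 0 0 0 0 0 1" --pt "-0.0015 0 0 0 0 0 1" --pt "-0.0015 0 0 0 0 0 1" --pt "-0.0015 0 0 0 0 0 1"

```text
time: 14.1
tool_pos: [0.5122, -0.0148, 0.038]
tool_rot: [-1.569, -0.004, -1.37]
contact_force: [2.1, -13.6, 0.8]
opening: 0.0007
```

End wall reached: force climbs to 13.6 N with no motion. I'll retreat and take a last look.

apply_moves --pt "0.004 0 0 0 0 0 1" --pt "0.015 0 0 0 0 0 1" --pt "0.03 -0.02 0 0 0 0 1" --pt "0.07 -0.06 0 0 0 0 1" --pt "0.12 -0.1 0 0 0 0 1"

```text
time: 14.72
tool_pos: [0.5343, -0.1292, 0.1375]
tool_rot: [-1.572, 0.002, -1.369]
contact_force: [1.5, -0.0, -0.0]
opening: 0.0004
```

apply_moves --pt "0.05 0 0 0 0 0 1" --pt "0.1 0 0 0 0 0 1" --pt "0.1 0 0 0 0 0 1" --pt "0.1 0 0 0 0 0 1" --pt "0.1 0 0 0 0 0 1"

```text
time: 15.35
tool_pos: [0.5543, -0.2256, 0.1366]
tool_rot: [-1.571, 0.001, -1.369]
contact_force: [0.3, 0.8, -0.1]
opening: 0.0005
```

```bash
python3 -c "
from h import *
import cv2
cv2.imwrite('pics/t6.png',cv2.resize(cams.read_camera('top')[180:300,165:325],None,fx=5,fy=5,interpolation=cv2.INTER_CUBIC))
goto(-.248,0,.037)"
```

```text
t 15.4 dock now -0.2938 -0.0001 0.1367 F [-0.1  0.4  0.4] op 0.00033885272411536825
shift [-0.0457  0.0998 -0.0002] turn [ 0.02 -0.17 -0.03]
```

View pics/t6.png

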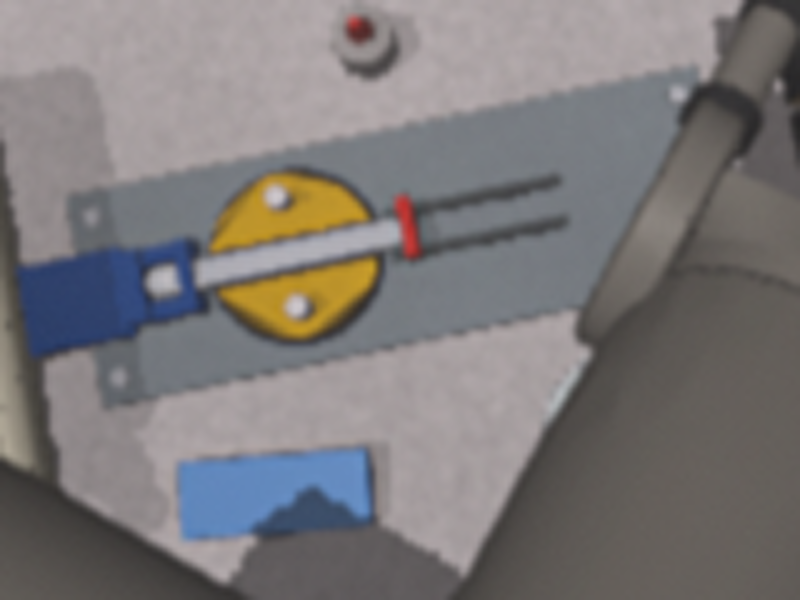

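The bar runs through the aligned slot, its nose at (147,283) against the keeper window's end and its plate at (408,228). The dropper and slide box have not moved. One numeric check, then hand in.

```bash
python3 -c "
from h import *
for n,u,v,z in(('tip',147,283,.022),('plateback',412,228,.044)):
    d=crop(u,v,z)[:2]-O;print(n,d@ex,d@ey)
print(robot.hand_in())"
```

```text
tip 0.08208522161271409 -0.0018956972576336072
plateback -0.06628772260009524 0.0010874813326258756
the job is handed in; nothing more can be done
None
```

The bar is pushed fully home through the aligned slot, and I handed the job in at about 15.4 s of the 58 s allowed. The hand-in gave no verdict.

- **Disc:** I pushed peg_a with the flat of the open fingers until both pegs touched. The first try caught the peg on a finger's inner corner, so I backed off, narrowed the opening and pushed again. The slot then measured -0.014 rad from the dock's axis (limit 0.12).
- **Bar:** I pushed it by its red plate with 2 to 5 N until the end wall stopped it; the force then rose to 13.6 N with no movement.
- **Last camera check:** the tip is at x = 82 mm, y = -2 mm, inside the allowed 73 to 86 mm and ±6 mm. The back of the plate is at -66 mm, which implies a tip at about 84 mm; the two readings agree within camera error. The end wall and the final finger position point to about 80 mm.
- **Other things:** the dropper and slide box stand where they were, and the gripper is clear of everything. The arm hid most of the dish in the last picture. The beaker, brown bottle and spectacles were outside it and far from the arm's path, so I did not re-check them.

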